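# Draw the hand pump's piston until its seal shows, and hold it

### The arm

A 6-joint arm with a two-finger parallel gripper is mounted at the origin on the work surface. World frame = base frame: x ahead of the robot, y to its left, z up, the work surface at z = 0. Lengths are in m, angles in rad, forces in N, time in s.
With the tool pointing down it reaches from about 0.375 to 0.975 m from the base axis. Payload 3.8 kg.
Tool frame: the origin (TCP) lies midway between the tips of the shut fingers; the grasp point (between the pads) lies 19 mm behind it (r.grip_depth is the distance from the TCP to the grasp point, in m); x points along the fingers, y is the direction in which the jaws open and shut, and the axes are right-handed (so a half turn about x gives the same grasp; the last joint's range is limited). The gripper opens to 88 mm and grips with 3 to 60 N. Pads are 18 mm wide; open, the fingers measure 123 mm over their backs; the gripper's body (75 mm by 187 mm) begins 45 mm behind the grasp point.
Start: joints at [-1.323, 0.264, 1.604, -0, 1.274, -0.037], TCP at [0.19, -0.648, 0.239] pointing down, gripper open.
Joint ranges: [-2.63, 2.63], [-0.94, 2.18], [0.31, 2.57], [-1.31, 4.45], [0, 2.66], [-2.55, 2.55]. Speed limits (rad/s): [2.57, 2.57, 3.14, 3.14, 3.14, 3.14].

### API

Orientations are given as a rotation vector (axis times angle).
In Python, from bench import r, claw, kin, cams, order gives the robot as it stands. Calls block until the motion is done:
- r.goto(position, orientation): joint-space move of the TCP to a pose.
- r.move_linear(position, velocity=0.15, rotation=None): straight line of the TCP; rotation=None keeps the orientation; velocity is the mean speed in m/s.
- r.move_j(angles): joint-space move.
- claw.open_gripper() and claw.close_gripper(force=None): open the fingers fully, or close them until they stop; force is the grip in N (None keeps the last).
- r.pause(seconds).
- kin.ik(position, orientation): joint angles nearest the present ones, or None.
- cams.read_camera(name): name is "scene" or "top" or "wrist"; returns the picture (384x512x3 uint8, red, green, blue); there is no depth.
- cams.camera_info(name): a dict with "mtx" (3x3 intrinsics, pixels), "distortion" ([k1, k2, p1, p2, k3] as OpenCV has them; the pictures are not rectified), "origin" and "rotation" of the camera in the world; the wrist camera has in their place "hand_eye" (4x4, takes a point from camera to tool coordinates, whose origin is the TCP and whose axes are the tool frame's). Camera axes: x right, y up, looking along -z (the intrinsics and any distortion apply to the point x, -y, -z); pixel columns grow to the right and rows downward; lengths in m; the calibration is good to about 2 mm. A picture is of the moment at which its call begins: read the wrist's pose just before it. camera_info takes no time and is no camera call.
A pose or a line that the arm cannot do raises r.PlanningError and nothing moves.
- order.job_done(): hands the job in, once; it reports no verdict.
Readings, each from a call of its own:
- r.read_t(): time.
- r.read_q(): joint angles.
- r.read_qvel(): joint speeds.
- r.read_effort(): joint torques, N m.
- r.read_ee_pos(): TCP position.
- r.read_tcp_rot(): TCP orientation.
- r.read_wrist_force(): force on the tool from outside, world axes, zero at the start.
- r.read_wrist_torque(): the same for the moment, N m.
- r.read_finger_gap(): finger opening in m.
Only numpy, scipy, OpenCV 4.12 (cv2) and the standard library are available. Lean on these libraries where they do the work, as an engineer would, in place of code of your own. Each camera call takes 0.05 s, during which the arm holds its last target. There are 200 camera calls.

### The job

The hand pump is being serviced: its T-handle and end cap are already unscrewed. Lift the loose cap up off the rod and lay it in the steel parts tray, then take the rod and draw the piston straight up, without forcing it sideways, until its black seal ring stands clear above the tube's mouth while the bottom of the piston is still inside the tube. Finish holding it there so that I can inspect the seal: do not pull it right out or let go, and leave the other things where they are.

Things in the scene. Friction and masses are not known exactly. Their poses are not given: they have to be found in the camera images.
- pump: the hand pump, fixed, upright: dark foot plate 116 x 100 x 10 mm with four bolts, an upright aluminium tube at its centre (outer diameter 46, bore 40 mm, bore floor 16 mm and mouth 128 mm above the table) and a pressure gauge at the foot on its +x side, reaching 73 mm out and 63 mm high. Origin: on the tube's axis at table height; z up.
- tube_mouth (a point): the centre of the tube's open mouth, 128 mm above the table, on the tube's axis (covered by the cap at the start); z up, along the tube.
- cap: the pump's loose end cap, dark knurled steel, round: 58 mm in diameter, 22 mm high, 0.11 kg, rod hole 18 mm. It sits unscrewed on the tube, its skirt reaching 10 mm down round it, its top 140 mm above the table, and must rise 60 mm to clear the rod's end. Origin: centre of its underside (the skirt's edge); z up.
- piston: piston and rod, one loose 0.3 kg piece, sliding in the tube (sinks if let go). Piston 38 mm in diameter, 40 mm long: plain to 22 mm, black seal ring at 22 to 28 mm, plain to 40 mm; then a steel rod of 14 mm diameter, ending at 158 mm. It starts standing on the bore's floor, only the rod showing, 34 mm out of the cap (46 mm out of the bare tube). Origin: centre of its underside; z up along the rod.
- rod_top (a point): the centre of the rod's free end, 158 mm above the piston's underside; z up along the rod.
- seal (a point): the centre of the black seal ring (6 mm high), on the rod's axis, 25 mm above the piston's underside; z up along the rod. It starts 87 mm below the tube's mouth.
- tray: the open steel parts tray, fixed, 150 mm (its x) by 230 mm (its y), 18 mm high, walls and floor 3 mm. Origin: centre of its underside. The pump's T-handle lies at the -y end; the +y half is empty.
- t_handle: the pump's wooden T-handle, a bar 112 x 24 mm, 24 mm high, lying along the tray's x at the tray's -y end, with a short steel stud pointing towards the tray's middle. Bystander. Origin: centre of its underside.
- grease_pot: bystander: white round pot, 45 mm wide and 38 mm high, standing between pump and tray. Origin: centre of its underside.
- hook_spanner: bystander: flat steel hook spanner, about 165 mm long, 6 mm thick, lying near the robot. Origin: on the table under its shank.
- paint_jar0: bystander: small paint jar, 38 mm wide, 47 mm high, beyond the work. Origin: centre of its underside.
- paint_jar1: bystander: small paint jar, 38 mm wide, 47 mm high, beyond the work. Origin: centre of its underside.
- paint_jar2: bystander: small paint jar, 38 mm wide, 47 mm high, beyond the work. Origin: centre of its underside.
There are look-alikes about, which are no part of the job. Several things have the shape of the cap; the one meant has the colours described above. Of the things that look like the piston, the larger one is meant.

How it is judged:
On the way:
1. the cap lies released in the parts tray (x of cap in the frame of tray between -0.07 and 0.07 m and y of cap in the frame of tray between -0.11 and 0.11 m and z of cap in the frame of tray below 0.03 m and contact force between cap and tray above 0.2 N and contact force between the fingers and cap below 0.1 N and linear speed of cap below 0.05 m/s), for 0.2 s.
At the end, for the whole second after the job is handed in: The fingers hold the rod still, the seal ring's centre 2.5 to 21 mm above the tube's mouth (ring clear, at least 4 mm of piston still inside), within 4 mm of its axis, tilted under 0.1 rad, pressing on the tube with under 15 N; the cap lies at rest in the tray (z of seal in the frame of tube_mouth between 0.0025 and 0.021 m and horizontal distance between seal and tube_mouth below 0.004 m and angle between piston's own z axis and vertical below 0.1 rad and linear speed of each of piston, cap below 0.02 m/s and contact force between the fingers and piston above 2 N and contact force between piston and pump below 15 N and contact force between piston and cap below 0.1 N and x of cap in the frame of tray between -0.07 and 0.07 m and y of cap in the frame of tray between -0.11 and 0.11 m and z of cap in the frame of tray below 0.03 m); the arm keeps its last pose, push and grip.
It fails at once if the piston was pulled right out of the tube (z of piston in the frame of tube_mouth above -0.001 m).
It fails at once if the piston was forced against the tube with over 40 N (contact force between piston and pump above 40 N).
It fails at once if the cap was dropped from a height (linear speed of cap above 0.9 m/s and contact force between the fingers and cap below 0.1 N).
It fails at once if a bystander was knocked away or over (distance of t_handle from where it was at the start of the episode above 0.04 m or distance of any of grease_pot, hook_spanner, paint_jar0, paint_jar1, paint_jar2 from where it was at the start of the episode above 0.03 m).
It also fails if it takes over 56 s, if anything falls off the work surface, if the arm or the gripper's body presses on something with over 40 N, if the wrist force passes 120 N, or if a joint passes its speed limit or range.

## Working session

There is one attempt and no reset: what is moved stays moved. The work goes in short steps, each a Python script; the robot and the scene stay as the last script left them, time stands still between calls to the robot, and variables do not carry over. Pictures are saved under pics/ and viewed, about 8 in all and at most 12, crops included, and the job is handed in when it is done.

```bash
ls; mkdir -p pics; python3 - <<'E'
from bench import r,claw,kin,cams,order
import cv2
for n in("scene","top"):
    cv2.imwrite(f"pics/{n}0.png",cams.read_camera(n)[:,:,::-1])
    print(n,cams.camera_info(n))
print(cams.camera_info("wrist")); print(r.read_t(),r.read_tcp_rot(),r.read_finger_gap())
E
```

```text
pics
scene {'mtx': array([[424.50497318,   0.        , 261.04848327],
       [  0.        , 424.50497318, 191.85241138],
       [  0.        ,   0.        ,   1.        ]]), 'distortion': array([0.02207855, 0.        , 0.        , 0.        , 0.        ]), 'origin': array([ 1.17121467, -0.3002953 ,  0.75010606]), 'rotation': array([0.73084103, 0.47684857, 1.06554544])}
top {'mtx': array([[407.11523718,   0.        , 251.35589677],
       [  0.        , 407.11523718, 197.75314357],
       [  0.        ,   0.        ,   1.        ]]), 'distortion': array([0.04473566, 0.        , 0.        , 0.        , 0.        ]), 'origin': array([ 0.43041264, -0.0071904 ,  1.13457281]), 'rotation': array([ 0.09448575, -0.11488846, -1.55847143])}
{'mtx': array([[266.36738772,   0.        , 255.79702613],
       [  0.        , 266.36738772, 189.9780725 ],
       [  0.        ,   0.        ,   1.        ]]), 'distortion': array([-0.00974366,  0.        ,  0.        ,  0.        ,  0.        ]), 'hand_eye': array([[-5.87337599e-04,  2.94019658e-01, -9.55799192e-01,
        -1.45213494e-01],
       [ 9.99999824e-01,  9.60361254e-05, -5.84956538e-04,
        -4.35984355e-05],
       [-8.01974701e-05, -9.55799368e-01, -2.94019662e-01,
        -7.51466741e-02],
       [ 0.00000000e+00,  0.00000000e+00,  0.00000000e+00,
         1.00000000e+00]])}
0.1 [ 2.06922866  0.2988489  -2.06980341] 0.08823868656387235
```

View pics/scene0.png

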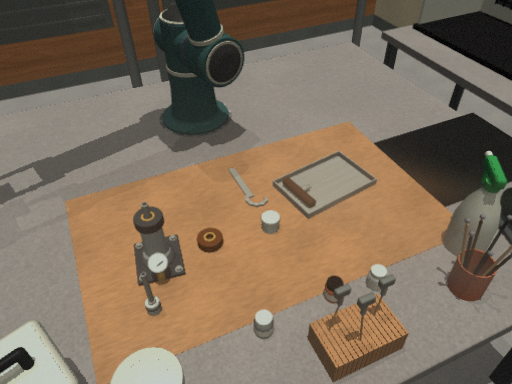

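View pics/top0.png

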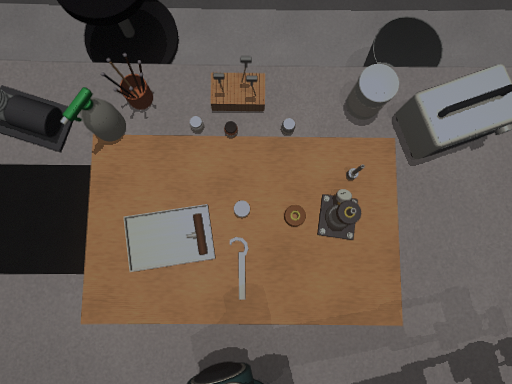

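The scene view shows the pump's cap and rod at about (150,215), with the tray at (325,183). In the top view the cap is at about (348,212) and the tray at (170,238), with the T-handle at its right end. The brown ring is a decoy cap, and the small rod near the gauge is a decoy piston.

```bash
cat > h.py <<'E'
from bench import r,claw,kin,cams,order
import numpy as np, cv2
from scipy.spatial.transform import Rotation as R
def ray(n,px,pose=None):
    i=cams.camera_info(n)
    u=cv2.undistortPoints(np.array([[px]],float),i["mtx"],i["distortion"])[0,0]
    d=np.array([u[0],-u[1],-1.])
    if n=="wrist":
        p,q=pose; T=R.from_rotvec(q); H=i["hand_eye"]
        return p+T.apply(H[:3,3]), T.apply(H[:3,:3]@d)
    return i["origin"],R.from_rotvec(i["rotation"]).apply(d)
def plane(o,d,z): return o+d*(z-o[2])/d[2]
def tri(rays):
    A=0;b=0
    for o,d in rays:
        d=d/np.linalg.norm(d);P=np.eye(3)-np.outer(d,d);A=A+P;b=b+P@o
    x=np.linalg.solve(A,b)
    return x,[np.linalg.norm(np.cross(x-o,d/np.linalg.norm(d))) for o,d in rays]
E
python3 - <<'E'
from h import *
s=cv2.imread("pics/scene0.png");t=cv2.imread("pics/top0.png")
a=cv2.resize(s[190:290,110:210],(400,400),interpolation=cv2.INTER_CUBIC)
b=cv2.resize(t[160:260,290:390],(400,400),interpolation=cv2.INTER_CUBIC)
cv2.imwrite("pics/crop1.png",np.hstack([a,b]))
# tray: bright grey blob in top image
hsv=cv2.cvtColor(t,cv2.COLOR_BGR2HSV)
m=((hsv[...,1]<60)&(hsv[...,2]>110)).astype(np.uint8); m[:, :115]=0; m[:,225:]=0; m[:195]=0;m[285:]=0
c=max(cv2.findContours(m,0,1)[0],key=cv2.contourArea); rc=cv2.minAreaRect(c); print(rc)
for p in cv2.boxPoints(rc): print(p,plane(*ray("top",p),0.018))
print("pot",plane(*ray("top",(242,209)),.038))
E
```

```text
((168.01153564453125, 237.57513427734375), (55.42484664916992, 86.97671508789062), 81.25383758544922)
[120.814995 216.79767 ] [0.52425208 0.33429354 0.018     ]
[206.78033 203.57224] [0.56293244 0.10166719 0.018     ]
[215.20807 258.3526 ] [0.4139077  0.07530116 0.018     ]
[129.24274 271.57803] [0.3775587  0.30404283 0.018     ]
pot [0.54675684 0.00423334 0.038     ]
```

View pics/crop1.png

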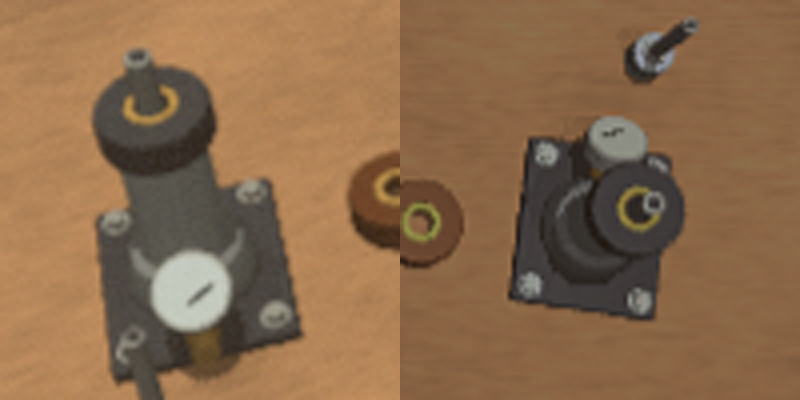

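Crop readings: rod top at (137,56) in the scene crop and (253,203) in the top crop. Cap top centre at (151,103) and (238,208).

```bash
python3 - <<'E'
from h import *
f=lambda c,o:((c[0]+.5)/4-.5+o[0],(c[1]+.5)/4-.5+o[1])
S=(110,190);T=(290,160)
for n,a,b,z in(("rod",(137,56),(253,203),.174),("capring",(151,103),(238,208),.140)):
    ra,rb=ray("scene",f(a,S)),ray("top",f(b,T))
    print(n,tri([ra,rb]),plane(*ra,z),plane(*rb,z))
print(R.from_rotvec(r.read_tcp_rot()).as_matrix().round(3))
# plate yaw from bolts
for b in((145,153),(258,162),(130,284),(240,300)):print(plane(*ray("top",f(b,T)),.014))
def rot(yaw): # tool x down, tool y at yaw from world x
    y=np.array([np.cos(yaw),np.sin(yaw),0]);x=np.array([0,0,-1.]);return R.from_matrix(np.c_[x,y,np.cross(x,y)]).as_rotvec()
for y in range(-180,180,30):
    print(y,*[ (lambda q:None if q is None else np.round(q,2))(kin.ik(np.array(p),rot(np.radians(y)))) for p in([.53,-.26,.3],[.47,.24,.1])])
E
cat >> h.py <<'E'
def rot(yaw):
    y=np.array([np.cos(yaw),np.sin(yaw),0]);x=np.array([0,0,-1.]);return R.from_matrix(np.c_[x,y,np.cross(x,y)]).as_rotvec()
E
```

```text
rod (array([ 0.53170874, -0.26113465,  0.17353068]), [np.float64(0.0007569369583961514), np.float64(0.0007569369583961686)]) [ 0.53185045 -0.26186721  0.174     ] [ 0.53183505 -0.26025453  0.174     ]
capring (array([ 0.53198026, -0.26053905,  0.14071605]), [np.float64(0.0007801188106627709), np.float64(0.0007801188106628233)]) [ 0.53085158 -0.26121731  0.14      ] [ 0.53223953 -0.2599441   0.14      ]
[[-0.001  0.281 -0.96 ]
 [ 0.002 -0.96  -0.281]
 [-1.    -0.002 -0.   ]]
[ 0.58284191 -0.22830318  0.014     ]
[ 0.5773748  -0.30657818  0.014     ]
[ 0.49185513 -0.21652686  0.014     ]
[ 0.48173479 -0.29178639  0.014     ]
-180 None None
-150 [-0.5   0.07  1.71 -0.    1.36  2.12] None
-120 [-0.5   0.07  1.71  0.    1.36  1.6 ] [0.42 0.12 2.05 0.   0.97 2.52]
-90 [-0.5   0.07  1.71 -0.    1.36  1.07] [ 0.42  0.12  2.05 -0.    0.97  2.  ]
-60 [-0.5   0.07  1.71 -0.    1.36  0.55] [ 0.42  0.12  2.05 -0.    0.97  1.47]
-30 [-0.5   0.07  1.71  0.    1.36  0.03] [0.42 0.12 2.05 0.   0.97 0.95]
0 [-0.5   0.07  1.71 -0.    1.36 -0.5 ] [ 0.42  0.12  2.05 -0.    0.97  0.42]
30 [-0.5   0.07  1.71  0.    1.36 -1.02] [ 0.42  0.12  2.05  0.    0.97 -0.1 ]
60 [-0.5   0.07  1.71 -0.    1.36 -1.55] [ 0.42  0.12  2.05 -0.    0.97 -0.62]
90 [-0.5   0.07  1.71  0.    1.36 -2.07] [ 0.42  0.12  2.05 -0.    0.97 -1.15]
120 None [ 0.42  0.12  2.05 -0.    0.97 -1.67]
150 None [ 0.42  0.12  2.05 -0.    0.97 -2.19]
```

Heights check out (0.1735 against 0.174, and 0.1407 against 0.140), and the tray measures 151 x 236 mm. Next I'll move above the pump, check with the wrist camera, then descend.

```bash
python3 - <<'E'
from h import *
P=np.array([.5318,-.2610]);q=rot(-np.pi/2)
r.goto(np.r_[P,.24],q)
pose=(r.read_ee_pos(),r.read_tcp_rot())
im=cams.read_camera("wrist")[:,:,::-1]
cv2.imwrite("pics/w1.png",im)
i=cams.camera_info("wrist");H=i["hand_eye"];T=R.from_rotvec(pose[1])
for X in([*P,.174],[*P,.140]):
    c=H[:3,:3].T@(T.inv().apply(np.array(X)-pose[0])-H[:3,3]);c=c*[1,-1,-1]
    print(cv2.projectPoints(c.reshape(1,1,3),np.zeros(3),np.zeros(3),i["mtx"],i["distortion"])[0].ravel())
print(r.read_t(),pose,r.read_wrist_force())
E
```

```text
[254.42399118 201.33816194]
[254.5531383  189.52146787]
2.025 (array([ 0.53156776, -0.26181004,  0.24003506]), array([-2.22116166e+00,  1.37178349e-03,  2.22120484e+00])) [0.21436328 1.09030181 0.01462008]
```

View pics/w1.png

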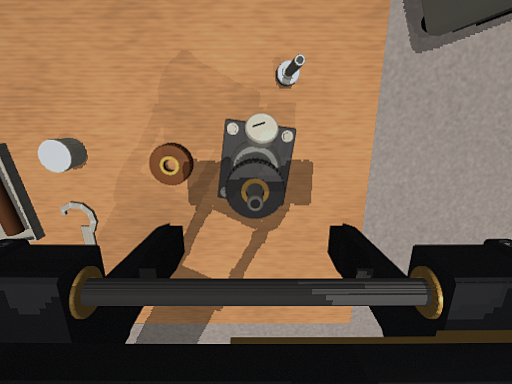

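The wrist view shows the rod end at (255,203) and the cap ring at (255,190). Predictions were (254.4,201.3) and (254.6,189.5), so they agree to about 1 mm. The fingertips sit symmetrically at 183 and 329. I'll descend and take the cap.

```bash
python3 - <<'E'
from h import *
P=np.array([.5318,-.2610]);q=rot(-np.pi/2)
pr=lambda n:print(n,r.read_t(),r.read_ee_pos().round(4),r.read_wrist_force().round(2),round(r.read_finger_gap(),4))
r.move_linear(np.r_[P,.122],.1); pr("down")
claw.close_gripper(6); pr("closed6")
claw.close_gripper(25); pr("closed25")
r.move_linear(np.r_[P,.132],.04); pr("up10")
r.move_linear(np.r_[P,.215],.1); pr("up")
cv2.imwrite("pics/s2.png",cams.read_camera("scene")[120:300,80:280,::-1].repeat(3,0).repeat(3,1))
E
```

```text
down 3.3583 [ 0.5325 -0.2614  0.123 ] [-0.89 -0.55  0.86] 0.0879
closed6 3.9167 [ 0.5319 -0.261   0.1222] [-0.47  0.38  0.09] 0.0576
closed25 4.1333 [ 0.5319 -0.2611  0.1222] [-0.25  0.33  2.63] 0.0573
up10 4.5333 [ 0.532  -0.2611  0.1323] [-0.17  0.15 -1.22] 0.0567
up 5.5167 [ 0.5313 -0.2607  0.2141] [-0.19 -0.39 -1.2 ] 0.0567
```

View pics/s2.png

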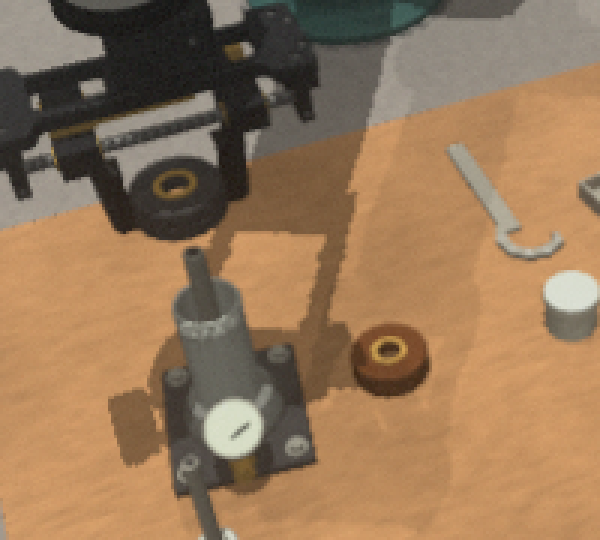

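The cap is off (wrist force -1.2 N, its weight) and the rod stays down. Now I'll lay it in the +y half of the tray.

```bash
python3 - <<'E'
from h import *
q=rot(np.radians(-90+9.7));D=np.array([.4638,.2383])
pr=lambda n:print(n,round(r.read_t(),2),r.read_ee_pos().round(4),r.read_wrist_force().round(2),round(r.read_finger_gap(),4))
r.goto(np.array([.5318,-.2610,.25]),rot(-np.pi/2))
r.goto(np.r_[D,.15],q); pr("above")
r.move_linear(np.r_[D,.02],.1); r.pause(.2); pr("low")
for z in (.014,.012,.010,.009,.008,.007,.006):
    r.move_linear(np.r_[D,z],.03); r.pause(.1); pr(z)
    if r.read_wrist_force()[2]>1.5: break
claw.open_gripper(); r.pause(.3); pr("open")
r.move_linear(np.r_[D,.12],.12); r.pause(.2)
cv2.imwrite("pics/t3.png",cams.read_camera("top")[150:300,100:400,::-1].repeat(2,0).repeat(2,1))
cv2.imwrite("pics/s3.png",cams.read_camera("scene")[:,:,::-1])
E
```

```text
above 7.69 [0.4644 0.2377 0.1502] [-0.4  -0.62 -0.91] 0.057
low 9.34 [0.4643 0.2385 0.0206] [ 0.39  0.27 -0.56] 0.0568
0.014 9.79 [0.4637 0.2383 0.0139] [ 0.48  0.17 -0.78] 0.0575
0.012 10.14 [0.4638 0.2383 0.012 ] [ 0.29  0.2  -0.56] 0.0569
0.01 10.49 [0.4638 0.2383 0.0099] [-0.16 -0.29 -0.95] 0.0571
0.009 10.84 [0.4638 0.2383 0.009 ] [-0.37 -0.05 -1.32] 0.0568
0.008 11.19 [0.4638 0.2383 0.008 ] [ 0.07  0.09 -1.17] 0.0573
0.007 11.54 [0.464  0.2384 0.0072] [0.31 0.09 1.49] 0.0571
0.006 11.89 [0.4641 0.2384 0.0071] [-2.5  -1.37  8.88] 0.0571
open 12.81 [0.4638 0.2383 0.006 ] [-0.7   0.15 -0.22] 0.0881
```

View pics/s3.png

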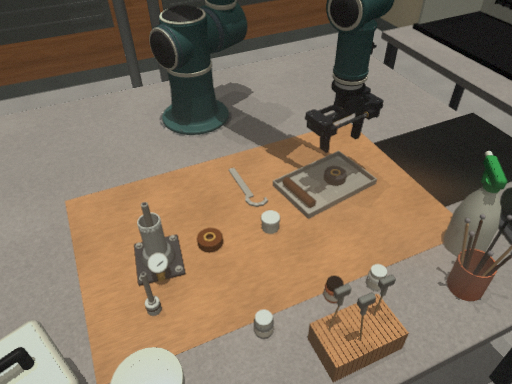

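The cap lies in the tray at about (335,175) and nothing else has moved. Back above the rod for a fresh measurement.

```bash
python3 - <<'E'
from h import *
P=np.array([.5318,-.2610])
t=cams.read_camera("top")[:,:,::-1];s=cams.read_camera("scene")[:,:,::-1]
r.goto(np.r_[P,.24],rot(-np.pi/2)); r.pause(.5)
print(r.read_t(),r.read_ee_pos(),r.read_tcp_rot())
w=cams.read_camera("wrist")[:,:,::-1]
cv2.imwrite("pics/w4full.png",w)
cr=[cv2.resize(a,(400,400),interpolation=cv2.INTER_CUBIC) for a in (w[160:240,215:295],t[180:240,310:370])]
cr=[cv2.resize(a,(400,400),interpolation=cv2.INTER_CUBIC) for a in (w[160:240,215:295],t[180:240,310:370])]
cv2.imwrite("pics/c4.png",np.hstack(cr))
E
```

```text
16.6833 [ 0.53187448 -0.26082706  0.23998518] [ 2.22125730e+00  3.75519884e-04 -2.22128179e+00]
```

View pics/c4.png

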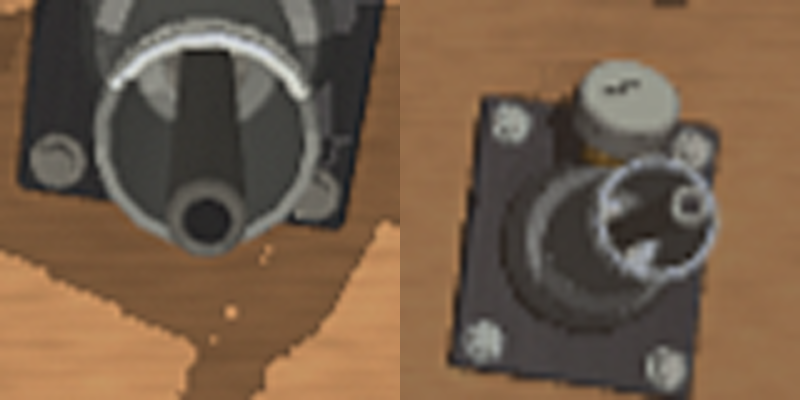

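In the wrist crop the rod top is at (207,217), i.e. pixel (256.0,203.1), and the mouth centre at (210,139), i.e. (256.6,187.4). In the top crop the rod is at (289,205) and the mouth at (257,217).

```bash
python3 - <<'E'
from h import *
pose=(r.read_ee_pos(),r.read_tcp_rot())
fw=lambda c:((c[0]+.5)/5-.5+215,(c[1]+.5)/5-.5+160)
ft=lambda c:((c[0]+.5)*.15-.5+310,(c[1]+.5)*.15-.5+180)
for n,a,b,z in(("rod",(207,217),(289,205),.174),("mouth",(210,139),(257,217),.128)):
    ra,rb=ray("wrist",fw(a),pose),ray("top",ft(b))
    print(n,tri([ra,rb]),plane(*ra,z),plane(*rb,z))
E
```

```text
rod (array([ 0.53147557, -0.26074374,  0.17521518]), [np.float64(0.0007601762882295521), np.float64(0.0007601762882296874)]) [ 0.53062213 -0.26139919  0.174     ] [ 0.53195556 -0.26037589  0.174     ]
mouth (array([ 0.5315589 , -0.26118192,  0.12894336]), [np.float64(0.0010655361125107869), np.float64(0.001065536112510748)]) [ 0.5306732  -0.26207997  0.128     ] [ 0.53219287 -0.26048345  0.128     ]
```

The rod is upright over the mouth (within 0.5 mm), with the axis at (0.5316, -0.2610). I'll grip softly, check the side force, then draw.

```bash
python3 - <<'E'
from h import *
P=np.array([.5316,-.2610])
pr=lambda n:print(n,round(r.read_t(),2),r.read_ee_pos().round(4),r.read_wrist_force().round(2),r.read_wrist_torque().round(2),round(r.read_finger_gap(),4))
r.move_linear(np.r_[P,.142],.1); r.pause(.3); pr("down")
claw.close_gripper(5); r.pause(.3); pr("5N")
claw.close_gripper(40); r.pause(.3); pr("40N")
for dz in (.004,.025,.05):
    r.move_linear(np.r_[P,.142+dz],.05); r.pause(.15); pr(dz)
    if np.hypot(*r.read_wrist_force()[:2])>8: print("side");break
cv2.imwrite("pics/s5.png",cams.read_camera("scene")[120:300,80:280,::-1].repeat(3,0).repeat(3,1))
E
```

```text
down 18.17 [ 0.5319 -0.2611  0.1426] [-0.11  0.12  0.35] [-0.02  0.   -0.02] 0.0883
5N 19.57 [ 0.5316 -0.261   0.142 ] [0.72 0.03 0.62] [ 0.02 -0.01  0.  ] 0.0141
40N 20.09 [ 0.5316 -0.261   0.142 ] [-0.1  -0.14 -0.14] [-0.03  0.03  0.02] 0.013
0.004 20.49 [ 0.5312 -0.2608  0.1455] [ 0.14  0.28 -4.06] [-0.02  0.08  0.03] 0.0127
0.025 21.21 [ 0.5314 -0.2609  0.1667] [-0.43 -0.64 -4.5 ] [ 0.03 -0.01 -0.02] 0.0128
0.05 22.01 [ 0.5313 -0.2609  0.1915] [-0.13  0.12 -3.14] [ 0.04 -0.02 -0.02] 0.0129
```

```bash
python3 - <<'E'
from h import *
P=np.array([.5316,-.2610])
pr=lambda n:print(n,round(r.read_t(),2),r.read_ee_pos().round(4),r.read_wrist_force().round(2),round(r.read_finger_gap(),4))
for dz in (.08,.0985):
    r.move_linear(np.r_[P,.142+dz],.04); r.pause(.3); pr(dz)
r.pause(.5); pr("settled")
s=cams.read_camera("scene")[:,:,::-1];w=cams.read_camera("wrist")[:,:,::-1]
a=cv2.resize(s[150:250,90:190],(400,400),interpolation=cv2.INTER_CUBIC)
b=cv2.resize(s,(400,300));b=np.vstack([b,np.zeros((100,400,3),np.uint8)])
cv2.imwrite("pics/f6.png",np.hstack([a,b]))
E
```

```text
0.08 23.26 [ 0.5315 -0.2609  0.2217] [-0.21 -0.66 -4.29] 0.0128
0.0985 24.18 [ 0.5315 -0.2609  0.2402] [ 0.84  0.15 -4.43] 0.013
settled 24.68 [ 0.5316 -0.261   0.2405] [-1.4  -0.08 -3.34] 0.0133
```

View pics/f6.png

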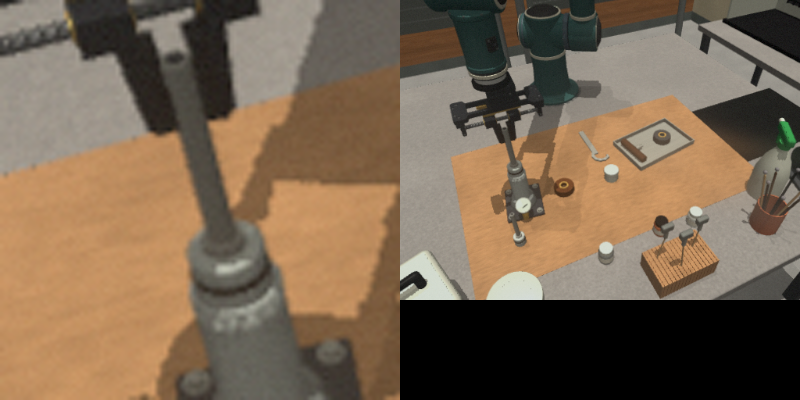

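The seal shows as a dark band at crop (235,285), just above the mouth. The cap is in the tray and the bystanders are in place. A numeric height check on the rod top at crop (175,57) before handing in.

```bash
python3 - <<'E'
from h import *
f=lambda c:((c[0]+.5)/4-.5+90,(c[1]+.5)/4-.5+150)
ax=(np.array([.5316,-.261,0]),np.array([0,0,1.]))
print("rod top (expect .2725)",tri([ray("scene",f((175,57))),ax]))
i=cams.camera_info("scene");Ri=R.from_rotvec(i["rotation"]).inv()
for z in(.128,.1365,.1395,.1425,.1545,.2725):
    c=Ri.apply(np.array([.5316,-.261,z])-i["origin"])*[1,-1,-1]
    p=cv2.projectPoints(c.reshape(1,1,3),np.zeros(3),np.zeros(3),i["mtx"],i["distortion"])[0].ravel()
    print(z,((p-[90,150]+.5)*4-.5).round(0))
E
```

```text
rod top (expect .2725) (array([ 0.53158954, -0.26117175,  0.27290214]), [np.float64(0.00017206438569797346), np.float64(0.000172064385698035)])
0.128 [236. 280.]
0.1365 [233. 269.]
0.1395 [232. 265.]
0.1425 [231. 260.]
0.1545 [226. 243.]
0.2725 [176.  58.]
```

The rod top measures 0.2729 m against the expected 0.2725, so the seal centre is about 12 mm above the mouth, mid-window. Handing in.

```bash
python3 - <<'E'
from bench import r,order
print(r.read_t(),r.read_wrist_force(),r.read_finger_gap())
print(order.job_done())
E
```

```text
24.775 [-0.29800554 -0.11160538 -3.41691911] 0.012616484433197468
the job is handed in; nothing more can be done
None
```

The job is handed in, at 24.8 s on the robot's clock. The cap lies in the empty half of the parts tray, and the gripper is holding the rod with the seal ring clear above the tube's mouth.

- **Cap:** I lifted it straight up off the rod and lowered it onto the tray floor until it touched. The contact force reached 8.9 N before I let go. The camera shows it lying in the tray.
- **Piston:** I gripped the rod at 40 N and drew it up 98.5 mm. The side force at the wrist stayed below about 1.5 N, and the gripper carried 3–4 N, about the piston's weight.
- **Final height:** The rod's end measured 272.9 mm above the table, against 272.5 mm planned. That puts the seal's centre about 12 mm above the mouth, with about 13 mm of piston still inside.
- **Other things:** In the last picture the other things appear to be where they were. I checked that by eye and did not measure them.

No check failed. The camera positions disagreed with each other by up to about 2 mm, which is within their calibration.

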